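# Make up the bar kit and the coffee kit

### The job

Make up the two station kits in the wooden caddies, one thing upright in each pocket. In the three-pocket caddy, counting from the end with the steel loop, put the large jigger, then the glass shaker in the middle, then the small jigger at the far end; in the two-pocket caddy put the tamper in the pocket next to the loop and the spice jar in the other. Leave the flat tin and the espresso cup standing where they are.

Things in the scene. Friction and masses are not known exactly. Their poses are not given: they have to be found in the camera images.
- bar_caddy: Low open wooden caddy, THREE pockets in a row, 80 (x) by 224 (y) mm, 24 high, fixed. Origin: centre of underside; y along the row towards the end with the steel wire loop (29 mm beyond the end), z up. Pocket floors at z = 5, walls 4 mm. Pocket centres (x = 0) from the loop end: y = +72 (72 x 72 mm inside), y = -4 (72 x 72), y = -76 (72 in x, 64 in y).
- coffee_caddy: Low open wooden caddy, TWO pockets in a row, 94 (x) by 172 (y) mm, 24 high, fixed. Origin: centre of underside; y along the row AWAY from the steel wire loop, which is at the -y end (29 mm beyond it), z up. Pocket floors at z = 5, walls 4 mm. Pocket centres (x = 0): next to the loop y = -39 (86 x 86 mm inside), the other y = +45 (86 in x, 74 in y).
- large_jigger: The large bar jigger: hourglass of plain copper metal, 84 mm high, 43 mm across top and bottom, standing upright. Origin: centre of its underside, z up. To the fingers it is as thick as a straight 43 mm cylinder, waist included. Loose, about 0.1 kg.
- small_jigger: The small bar jigger: hourglass of plain steel, 67 mm high, 34 mm across top and bottom, standing upright. Origin: centre of its underside, z up. To the fingers it is as thick as a straight 34 mm cylinder, waist included. Loose, about 0.1 kg.
- shaker: Salt shaker: clear glass body with a domed metal cap that has holes, 90 mm high, body 44 mm in diameter up to 66 mm, the cap at most 34 mm, standing upright. Origin: centre of its underside, z up. Loose, about 0.1 kg.
- tamper: Coffee tamper: flat round steel foot 58 mm in diameter and 22 mm high, turned wooden handle above it up to 36 mm in diameter, 82 mm high in all, standing on its foot. Origin: centre of its underside, z up. Take it by the handle. Loose, about 0.4 kg.
- jar: Spice jar: the tallest of the stock, cylindrical with a flat-topped screw lid as wide as the jar, 45 mm in diameter, 106 mm high, standing upright. Origin: centre of its underside, z up. Loose, about 0.1 kg.
- flat_tin: Bystander: flat oblong tin with rounded corners, 63 x 105 mm, 24 mm high, loose on the counter beside the work. Origin: centre of its underside. Belongs to no kit.
- cup: Bystander: white espresso cup with a handle, 64 mm by 92 mm over the handle, 54 mm high, loose on the counter beside the work. Origin: underside, midway along its length over the handle. Belongs to no kit.
Mind the look-alikes: they are no part of the job. Leave any red or yellow look-alike of the small_jigger alone.

How it is judged:
At the end, for the whole second after the job is handed in: Each of the five things stands in its own named pocket (anywhere within it), on the pocket floor (underside less than 4 mm above it), upright within 0.15 rad, released and at rest (under 0.02 m/s). Tin and cup are within 20 mm of their places, not tipped (x of large_jigger in the frame of bar_caddy between -0.0165 and 0.0165 m and y of large_jigger in the frame of bar_caddy between 0.0555 and 0.0885 m and z of each of large_jigger, shaker, small_jigger in the frame of bar_caddy below 0.009 m and angle between each of large_jigger, shaker, small_jigger, tamper, jar's own z axis and vertical below 0.15 rad and linear speed of each of large_jigger, shaker, small_jigger, tamper, jar below 0.02 m/s and x of shaker in the frame of bar_caddy between -0.016 and 0.016 m and y of shaker in the frame of bar_caddy between -0.02 and 0.012 m and x of small_jigger in the frame of bar_caddy between -0.021 and 0.021 m and y of small_jigger in the frame of bar_caddy between -0.093 and -0.059 m and x of tamper in the frame of coffee_caddy between -0.016 and 0.016 m and y of tamper in the frame of coffee_caddy between -0.055 and -0.023 m and z of each of tamper, jar in the frame of coffee_caddy below 0.009 m and x of jar in the frame of coffee_caddy between -0.0225 and 0.0225 m and y of jar in the frame of coffee_caddy between 0.0285 and 0.0615 m); the robot touches nothing.
It fails at once if the flat tin is pushed more than 20 mm from its place or tipped over (distance of flat_tin from where it was at the start of the episode above 0.02 m or angle between flat_tin's own z axis and vertical above 0.3 rad).
It fails at once if the espresso cup is pushed more than 20 mm from its place or tipped over (distance of cup from where it was at the start of the episode above 0.02 m or angle between cup's own z axis and vertical above 0.3 rad).
It also fails if it takes over 120 s, if anything falls off the work surface, if the arm or the gripper's body presses on something with over 40 N, if the wrist force passes 120 N, or if a joint passes its speed limit or range.

### The arm

A 7-joint arm with a two-finger parallel gripper is mounted at the origin on a cart in front of the work surface, level with it; the furniture and walls round the work are solid. World frame = base frame: x ahead of the robot, y to its left, z up, the work surface at z = 0. Lengths are in m, angles in rad, forces in N, time in s.
With the tool pointing down it reaches from about 0.425 to 0.925 m from the base axis. Payload 6.8 kg.
Tool frame: the origin (TCP) lies on the front face of the gripper's body, between the roots of the fingers; the fingertips stand 73 mm ahead of it and the grasp point (between the pads) lies 54 mm ahead of it (env.nose_length is the distance from the TCP to the fingertips, in m); z points along the fingers, y is the line along which they close (so a half turn about z gives the same grasp; the last joint's range is limited). The gripper opens to 85 mm and grips with 20 to 120 N. Pads are 22 mm wide; open, the fingers measure 114 mm over their backs; the gripper's body (76 mm by 85 mm) begins 54 mm behind the grasp point. The pads swing forward as they close: fully open they stand 13 mm farther back than shut.
Start: joints at [1.141, 0.477, 0.022, 1.555, -0.011, 1.109, -0.083], TCP at [0.213, -0.64, 0.304] pointing down, gripper open.
Joint ranges: [-2.96, 2.96], [-0.34, 2.1], [-1.41, 1.46], [0.24, 2.44], [-1.37, 4.51], [0.17, 1.92], [-2.96, 2.96]. Speed limits (rad/s): [2.39, 2.39, 3.14, 3.14, 3.14, 3.14, 3.14].

### API

Orientations are given as a unit quaternion [w, x, y, z].
In Python, from cell import env, kin, camera, calibration, job gives the robot as it stands. The module is installed in compiled form; this text tells all that it offers. Calls block until the motion is done:
- env.reach(position, orientation): joint-space move of the TCP to a pose.
- env.movel(position, velocity=0.15, rot=None, stop_force=None): straight line of the TCP; rot=None keeps the orientation; velocity is the mean speed in m/s. With stop_force (N) it stops when the force on the tool has changed by that much, and returns True; else False.
- env.goto_joints(angles): joint-space move.
- env.grip(opening, f_grip=None): finger opening in m; f_grip is the grip in N (None keeps the last); returns when the fingers have stopped.
- env.dwell(seconds).
- kin.inverse_kinematics(position, orientation): joint angles nearest the present ones, or None.
- env.get_state(): the state.
- camera(name): name is "scene" or "top" or "wrist"; returns (picture, depth): 420x560x3 uint8, blue, green, red; 420x560 float32, m along the optical axis (not along the pixel's ray), 0 where there is no reading.
- calibration(name): a dict with "fx", "fy", "cx", "cy" (pixels), "rvec" (rotation vector, rad) and "tvec" (3), from world to camera coordinates, as OpenCV has them. Camera axes: x right, y down, z forward; pixel columns grow to the right and rows downward; lengths in m; the calibration is good to about 2 mm. A picture is of the moment at which its call begins: read the wrist's pose just before it. calibration takes no time and is no camera call; for the wrist camera it gives the pose at the moment of the call.
A pose or a line that the arm cannot do raises env.PlanningError and nothing moves.
- job.job_done(): hands the job in; it is judged then, once.
The state is a dict: "time": time; "qpos": joint angles; "joint_velocities": joint speeds; "joint_torque": joint torques, N m; "tcp_pos": TCP position; "orientation": TCP orientation; "force": force on the tool from outside, world axes, zero at the start; "torque": the same for the moment, N m; "opening": finger opening in m; "gripper_force": force on a finger pad.
Only numpy, scipy, OpenCV 4.12 (cv2) and the standard library are available. Lean on these libraries where they do the work, as an engineer would, in place of code of your own. Each camera call takes 0.05 s, during which the arm holds its last target. There are 200 camera calls.

## Working session

There is one attempt and no reset: what is moved stays moved. The work goes in short steps, each a Python script; the robot and the scene stay as the last script left them, time stands still between calls to the robot, and variables do not carry over. Pictures are saved under pics/ and viewed, at most 14 in all, crops included, and the job is handed in when it is done.

```bash
mkdir -p pics
cat > h.py <<'E'
from cell import env,kin,camera,calibration,job
import numpy as np,cv2
def cal(n):
    c=calibration(n);K=np.array([[c['fx'],0,c['cx']],[0,c['fy'],c['cy']],[0,0,1.]])
    return K,cv2.Rodrigues(np.array(c['rvec'],float))[0],np.array(c['tvec'],float).ravel()
def ray(n,uv,z):
    K,R,t=cal(n);d=R.T@np.linalg.inv(K)@np.array([uv[0],uv[1],1.]);o=-R.T@t
    return o+d*(z-o[2])/d[2]
def cloud(n,dep):
    K,R,t=cal(n);v,u=np.mgrid[:420,:560];p=np.stack([(u-K[0,2])/K[0,0],(v-K[1,2])/K[1,1],np.ones(u.shape)],-1)*dep[...,None]
    return (p-t)@R
E
python3 - <<'E'
from h import *
for n in("scene","top"):
    p,d=camera(n);cv2.imwrite(f'pics/{n}0.png',p);np.savez(f'{n}0.npz',p=p,d=d)
    K,R,t=cal(n);print(n,-R.T@t,R[2],K[0,0],(d>0).mean())
s=env.get_state();print(s['time'],s['tcp_pos'],s['orientation'],s['opening'])
E
```

```text
scene [-0.10584319  1.08952046  0.78150463] [ 0.41427707 -0.75780606 -0.50408778] 532.9551378833468 0.995812074829932
top [3.80571118e-01 7.95208043e-04 1.44360109e+00] [ 0.08249814  0.00560025 -0.99657548] 422.50207936640527 0.9958843537414966
0.1 [ 0.21334743 -0.63995397  0.30301604] [-8.08856820e-04  9.87084761e-01  1.60196704e-01 -1.91805094e-04] 0.08543087502415628
```

View pics/scene0.png

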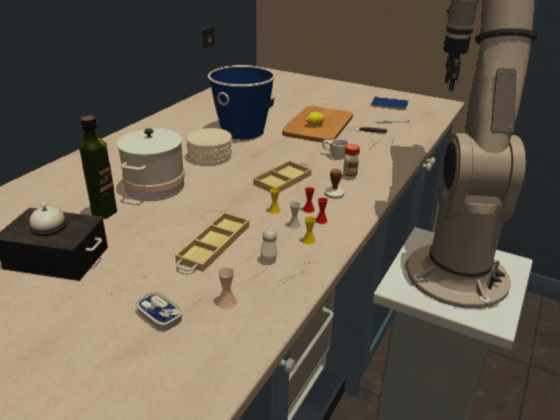

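View pics/top0.png

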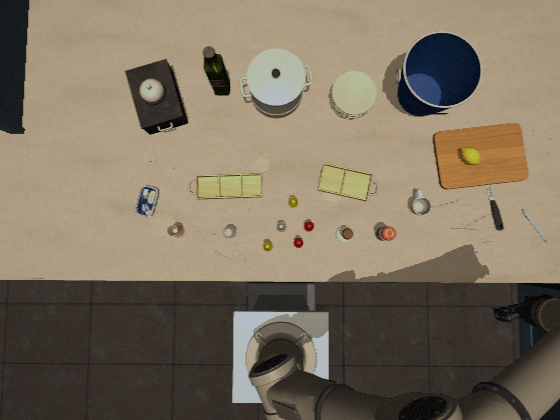

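The top view shows bar_caddy at (229,186) with its loop on the left at (192,186), and coffee_caddy at (345,182) with its loop on the right at (373,188). The tin is at (147,200) and the cup at (420,205).

- **Hourglass candidates (top view):** copper (176,229), steel (281,226), red (309,226) and (298,242), yellow (293,202) and (268,246).
- **Which fits:** the plain steel one at (281,226) should be small_jigger, and the big copper one at (176,229) should be large_jigger.
- **Others:** shaker (229,231), tamper (345,234), jar (387,233).

I'll confirm this in one enlarged crop.

Run:
```python
from h import *
P={}
for n in("top","scene"):
    f=np.load(f'{n}0.npz');P[n]=cloud(n,f['d'].astype(float));
    if n=="scene": cv2.imwrite('pics/crop0.png',cv2.resize(f['p'][140:310,180:375],None,fx=3.4,fy=3.4,interpolation=cv2.INTER_CUBIC))
t=P['top'];print('table z',np.median(t[250:265,150:300,2]),np.median(P['scene'][300:330,225:260,2]))
g=dict(large=(176,229),shaker=(229,231),small=(281,226),tamper=(345,234),jar=(387,233),r1=(309,226),r2=(298,242),y1=(293,202),y2=(268,246),cup=(420,203),tin=(147,200))
for k,(u,v) in g.items():
    c0=ray('top',(u,v),.03)[:2]
    for n in P:
        q=P[n].reshape(-1,3);m=(np.hypot(*(q[:,:2]-c0).T)<(.055 if k not in('tin',) else .08))&(q[:,2]>.012)&(q[:,2]<.13)
        if m.sum()<5: print(k,n,'none');continue
        q=q[m];lo,hi=np.percentile(q,[2,98],axis=0);print(k,n,m.sum(),'mid',np.round((lo+hi)[:2]/2,3),'ext',np.round(hi-lo,3)[:2],'zmax',round(hi[2],3))
p=np.load('top0.npz')['p'];hsv=cv2.cvtColor(p,cv2.COLOR_BGR2HSV)
print(hsv[186,210],hsv[270,200],hsv[186,220])
m=((hsv[...,1]>100)&(hsv[...,0]>20)&(hsv[...,0]<35)).astype(np.uint8)
m[:160]=0;m[215:]=0;m[:,:185]=0;m[:,385:]=0
m=cv2.morphologyEx(m,cv2.MORPH_CLOSE,np.ones((5,5)))
for c in cv2.findContours(m,0,2)[0]:
    if cv2.contourArea(c)>500:
        (u,v),s,a=cv2.minAreaRect(c);b=[ray('top',x,.024)[:2] for x in cv2.boxPoints(((u,v),s,a))]
        print((u,v),s,a,ray('top',(u,v),.024));print(np.round(b,4).tolist())
```

```text
table z 0.0006459988109819368 0.0019422667611511298
large top 147 mid [0.418 0.354] ext [0.032 0.031] zmax 0.088
large scene 463 mid [0.416 0.352] ext [0.031 0.034] zmax 0.086
shaker top 132 mid [0.415 0.172] ext [0.038 0.033] zmax 0.092
shaker scene 500 mid [0.411 0.179] ext [0.035 0.031] zmax 0.09
small top 60 mid [0.434 0.003] ext [0.026 0.023] zmax 0.071
small scene 186 mid [0.433 0.002] ext [0.026 0.03 ] zmax 0.07
tamper top 199 mid [ 0.411 -0.208] ext [0.047 0.042] zmax 0.084
tamper scene 310 mid [ 0.407 -0.208] ext [0.045 0.042] zmax 0.082
jar top 252 mid [ 0.412 -0.335] ext [0.043 0.041] zmax 0.112
jar scene 477 mid [ 0.409 -0.333] ext [0.041 0.037] zmax 0.11
r1 top 67 mid [ 0.425 -0.085] ext [0.045 0.035] zmax 0.069
r1 scene 173 mid [ 0.417 -0.086] ext [0.059 0.04 ] zmax 0.069
r2 top 67 mid [ 0.399 -0.064] ext [0.059 0.043] zmax 0.073
r2 scene 215 mid [ 0.398 -0.066] ext [0.062 0.045] zmax 0.069
y1 top 65 mid [ 0.518 -0.037] ext [0.023 0.025] zmax 0.069
y1 scene 165 mid [ 0.516 -0.04 ] ext [0.024 0.032] zmax 0.07
y2 top 61 mid [0.369 0.05 ] ext [0.025 0.025] zmax 0.07
y2 scene 205 mid [0.366 0.047] ext [0.024 0.029] zmax 0.07
cup top 292 mid [ 0.517 -0.46 ] ext [0.081 0.059] zmax 0.058
cup scene 318 mid [ 0.518 -0.463] ext [0.081 0.067] zmax 0.057
tin top 546 mid [0.519 0.461] ext [0.098 0.067] zmax 0.029
tin scene 1100 mid [0.516 0.458] ext [0.101 0.069] zmax 0.027
[ 24 103 181] [ 18  60 179] [ 27 106 151]
```

View pics/crop0.png

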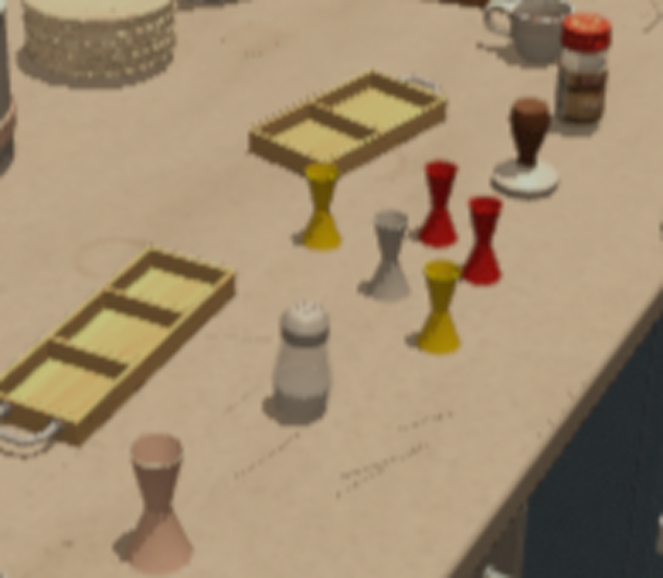

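The crop confirms it: the grey steel small jigger stands alone (crop 390,255) among two red (440,203; 485,240) and two yellow (322,205; 440,305) look-alikes. The copper large jigger is at (160,500), the shaker at (303,360), the tamper at (528,145) and the jar at (583,70). Next I'll take near views with the wrist camera for accurate positions.

Run:
```python
from h import *
for i,(x,y) in enumerate([(.45,-.22),(.45,.17)]):
    try: env.reach([x,y,.42],[0,1,0,0])
    except env.PlanningError as e: print(i,e);continue
    p,d=camera('wrist');K,R,t=cal('wrist');print(i,env.get_state()['tcp_pos'],-R.T@t,R[2],K[0,0],env.get_state()['time'])
    cv2.imwrite(f'pics/w{i}.png',p);np.savez(f'w{i}.npz',p=p,d=d,K=K,R=R,t=t)
a=[cv2.imread(f'pics/w{i}.png') for i in(0,1)]
cv2.imwrite('pics/w01.png',cv2.resize(np.hstack(a),None,fx=.71,fy=.71,interpolation=cv2.INTER_AREA))
```

```text
0 [ 0.44968412 -0.22105224  0.41968597] [ 0.51825262 -0.220062    0.48950574] [-0.27018006  0.00119432 -0.96280907] 331.09562088267165 1.95
1 [0.45066354 0.16850875 0.41984628] [0.51919338 0.16947298 0.48967597] [-0.26983403  0.00100833 -0.96290632] 331.09562088267165 3.45
```

View pics/w01.png

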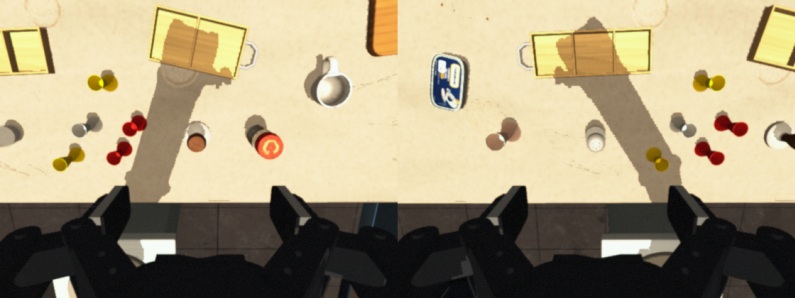

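The wrist views (half-scale montage) show everything: coffee caddy at (200,42) with its loop at (250,55), bar caddy at (590,52) with its loop at (523,57), and the objects standing in the row below. I'll take centres from the depth, using the top layer of each object and the rims of the caddies.

Run:
```python
from h import *
Q=[]
for i in(0,1):
    f=np.load(f'w{i}.npz');K,R,t=f['K'],f['R'],f['t'];d=f['d'].astype(float)
    v,u=np.mgrid[:420,:560];p=np.stack([(u-K[0,2])/K[0,0],(v-K[1,2])/K[1,1],np.ones(u.shape)],-1)*d[...,None]
    P=(p-t)@R;P[260:]=np.nan;P[d<=0]=np.nan;Q.append(P.reshape(-1,3))
    tb=P[200:250,300:420];print('table',np.nanmedian(tb[...,2]))
def top(q,c,h,band=.012,r=.045):
    m=(np.hypot(*(q[:,:2]-c).T)<r)&(q[:,2]>h-band)&(q[:,2]<h+.02)
    if m.sum()<5:return None
    (x,y),rr=cv2.minEnclosingCircle(q[m][:,:2].astype(np.float32));return np.round([x,y,rr*2,m.sum()],4)
for k,c,h in [('large',(.417,.353),.084),('shaker',(.413,.175),.09),('small',(.434,.003),.067),('tamper',(.41,-.208),.082),('jar',(.411,-.334),.106),('r',(.43,-.085),.067),('r2',(.39,-.06),.067),('y2',(.368,.048),.067),('y1',(.517,-.038),.067)]:
    print(k,[top(q,np.array(c),h) for q in Q])
# tamper foot
for i,c in((1,(.55,.18)),(0,(.555,-.2))):
    for q in Q[i:i+1]:
        m=(abs(q[:,0]-c[0])<.09)&(abs(q[:,1]-c[1])<.17)&(q[:,2]>.016)&(q[:,2]<.034)
        # drop loop: rim points grouped by raster
        img=np.zeros((200,360),np.uint8);a=((q[m][:,:2]-c+[.1,.18])*1000).astype(int);img[a[:,0],a[:,1]]=255
        img=cv2.morphologyEx(img,cv2.MORPH_CLOSE,np.ones((5,5)));cv2.imwrite(f'pics/rim{i}.png',img)
        for cc in cv2.findContours(img,0,2)[0]:
            if cv2.contourArea(cv2.convexHull(cc))>800:
                (x,y),s,an=cv2.minAreaRect(cc);print(i,'rect',round(c[0]-.1+y/1000,4),round(c[1]-.18+x/1000,4),s,an)
cv2.imwrite('pics/rim.png',np.vstack([cv2.imread(f'pics/rim{i}.png') for i in(0,1)]))
```

```text
table -0.0002753159977635069
table -0.00022848779476922508
large [None, array([4.183e-01, 3.528e-01, 3.570e-02, 3.180e+02])]
shaker [None, array([4.139e-01, 1.728e-01, 3.420e-02, 5.100e+02])]
small [array([4.341e-01, 1.800e-03, 2.890e-02, 2.500e+02]), array([4.342e-01, 2.000e-03, 2.870e-02, 2.150e+02])]
tamper [array([ 4.109e-01, -2.132e-01,  3.510e-02,  5.200e+02]), None]
jar [array([ 4.129e-01, -3.390e-01,  4.520e-02,  1.118e+03]), None]
r [array([ 4.198e-01, -8.020e-02,  6.770e-02,  2.100e+02]), array([ 4.202e-01, -7.970e-02,  6.720e-02,  2.740e+02])]
r2 [array([ 3.982e-01, -6.670e-02,  6.940e-02,  2.430e+02]), array([ 3.988e-01, -6.590e-02,  6.870e-02,  2.550e+02])]
y2 [array([3.679e-01, 4.760e-02, 2.900e-02, 2.630e+02]), array([3.678e-01, 4.800e-02, 2.840e-02, 1.910e+02])]
y1 [array([ 5.18e-01, -3.82e-02,  2.84e-02,  2.49e+02]), array([ 5.173e-01, -3.790e-02,  2.920e-02,  2.610e+02])]
1 rect 0.5708 0.1936 (81.14946746826172, 252.20765686035156) 87.9786376953125
0 rect 0.5841 -0.2293 (200.4736328125, 95.10149383544922) 11.996899604797363
```

View pics/rim.png

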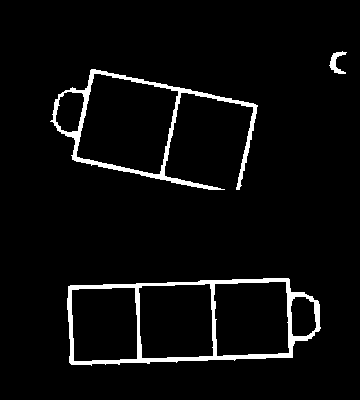

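The caddy rims came out clean. They give the bar caddy at (0.571, 0.180), loop towards +y and turned about 2°, and the coffee caddy at (0.587, -0.215), loop towards -y and turned about 12°. All grasps will close along the caddies' x axis. I'll check IK for every pose first, then do the small jigger.

```bash
cat >> h.py <<'E'
from scipy.spatial.transform import Rotation as Ro
CAD={'bar':(np.array([.5713,.1795]),np.array([-.0353,.9994])),'cof':(np.array([.5871,-.2154]),np.array([.208,.978]))}
# name: pick xy, caddy, pocket y, grasp height, diameter
J={'small':((.4342,.002),'bar',-.076,.044,.034),'large':((.4183,.3528),'bar',.072,.056,.043),
 'shaker':((.4139,.1728),'bar',-.004,.045,.044),'tamper':((.4109,-.2132),'cof',-.039,.060,.036),'jar':((.4129,-.339),'cof',.045,.065,.045)}
def quat(cad,s):
    u=CAD[cad][1];cx=np.array([u[1],-u[0],0])*s;z=np.array([0,0,-1.]);R=np.stack([np.cross(cx,z),cx,z],1)
    q=Ro.from_matrix(R).as_quat();return [q[3],*q[:3]]
def target(k): c,u=CAD[J[k][1]];return c+u*J[k][2]
SGN=1
def run(k,s=None):
    s=s or SGN;xy,cad,_,h,D=J[k];q=quat(cad,s);xy=np.array(xy);t=target(k);zg=h+.054
    env.reach([*xy,zg+.14],q);env.grip(min(.084,D+.03))
    env.movel([*xy,zg+.003],.15);env.grip(0,40);s0=env.get_state();print(k,'gripped',s0['opening'],s0['gripper_force'])
    env.movel([*xy,zg+.135],.2);print('lifted',env.get_state()['opening'])
    env.movel([*t,zg+.135],.2)
    env.movel([*t,zg+.022],.15);r=env.movel([*t,zg+.005],.03,stop_force=8)
    st=env.get_state();print('stop',r,st['tcp_pos'],'exp z',zg+.008,np.round(st['force'],1))
    env.grip(D+.02);env.movel([*t,zg+.15],.2);print('t',env.get_state()['time'])
E
python3 - <<'E'
from h import *
for k in J:
    for s in(1,-1):
        q=quat(J[k][1],s);zg=J[k][3]+.054
        print(k,s,[None if (a:=kin.inverse_kinematics([*p,z],q)) is None else np.round(a,2)[[3,5,6]].tolist() for p in(J[k][0],target(k)) for z in(zg,zg+.15)])
E
```

```text
small 1 [[2.24, 0.52, -0.53], [2.13, 0.85, -0.25], [1.89, 0.74, -0.7], [1.8, 0.99, -0.54]]
small -1 [[2.29, 0.46, -2.82], [2.21, 0.84, -2.9], [1.95, 0.7, -2.83], [1.88, 0.97, -2.96]]
large 1 [[1.97, 0.75, -1.29], [1.87, 1.0, -1.12], [1.79, 0.84, -0.95], [1.69, 1.07, -0.82]]
large -1 [[2.05, 1.08, -2.86], [1.85, 1.12, 1.83], [1.86, 0.85, -2.94], [1.78, 1.21, -2.89]]
shaker 1 [[2.2, 0.57, -1.0], [2.09, 0.87, -0.71], [1.85, 0.78, -0.84], [1.76, 1.02, -0.69]]
shaker -1 [[2.27, 0.61, -2.79], [2.08, 0.95, 2.22], [1.93, 0.81, -2.78], [1.85, 1.05, -2.92]]
tamper 1 [[2.18, 0.55, -0.11], [2.07, 0.89, 0.07], [1.77, 0.77, -0.18], [1.68, 1.02, -0.06]]
tamper -1 [[2.21, 0.51, -2.82], [2.1, 0.87, -2.95], [1.81, 0.71, -2.86], [1.72, 0.99, -2.94]]
jar 1 [[2.02, 0.63, 0.21], [1.92, 0.93, 0.32], [1.8, 0.78, -0.34], [1.7, 1.03, -0.22]]
jar -1 [[2.03, 0.61, -2.84], [1.92, 0.93, -2.81], [1.85, 0.73, -2.84], [1.76, 1.01, -2.87]]
```

Run:
```python
from h import *
run('small')
p,d=camera('top');cv2.imwrite('pics/t1.png',cv2.resize(p[140:270,120:440],None,fx=2.4,fy=2.4))
```

```text
small gripped 0.02926427924907115 39.056073333194945
lifted 0.028944887212664052
stop True [0.57420856 0.10353998 0.10688443] exp z 0.10600000000000001 [-1.2 -1.1  7.4]
t 11.3167
```

View pics/t1.png

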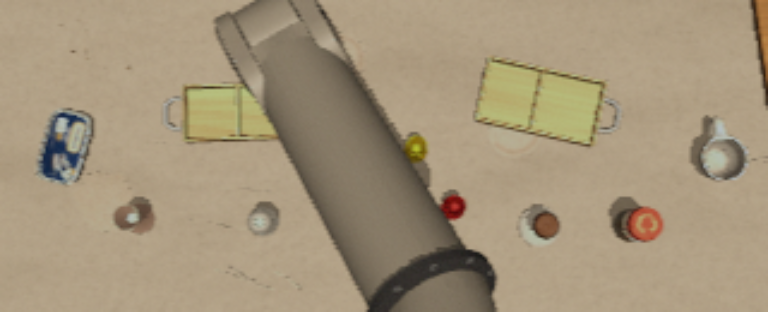

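The small jigger's stop height matched the pocket floor; the arm hides that pocket in this view. The other things stand undisturbed, so I'll do the remaining four and check at the end.

Run:
```python
from h import *
for k in('shaker','large','tamper','jar'):
    run(k)
    st=env.get_state()
    if k in('large','jar'):
        pass
env.reach([.42,-.05,.42],[0,1,0,0])
p,d=camera('wrist');cv2.imwrite('pics/w2.png',p);K,R,t=cal('wrist');np.savez('w2.npz',p=p,d=d,K=K,R=R,t=t)
p,d=camera('scene');cv2.imwrite('pics/s2.png',cv2.resize(p[120:330,130:400],None,fx=2.8,fy=2.8,interpolation=cv2.INTER_CUBIC))
print(env.get_state()['time'])
```

```text
shaker gripped 0.03911408681352949 39.266925329575315
lifted 0.03943977128143921
stop True [0.57167477 0.17551189 0.10807616] exp z 0.10700000000000001 [-1.6 -0.9  7.7]
t 18.275
large gripped 0.03671072221697448 39.832228637096705
lifted 0.036368966448463894
stop True [0.56892735 0.25153604 0.11902532] exp z 0.118 [-1.7 -1.   6.6]
t 25.425
tamper gripped 0.03425430371979381 39.02377170044929
lifted 0.034096030410380715
stop True [ 0.57869087 -0.25365382  0.12276726] exp z 0.122 [-2.3  0.3  5.2]
t 33.2833
jar gripped 0.043501871300493364 38.42822511680424
lifted 0.04345867616760673
stop True [ 0.59646371 -0.17144971  0.12786528] exp z 0.127 [-1.1  0.8  5.8]
t 40.6167
41.95
```

View pics/s2.png

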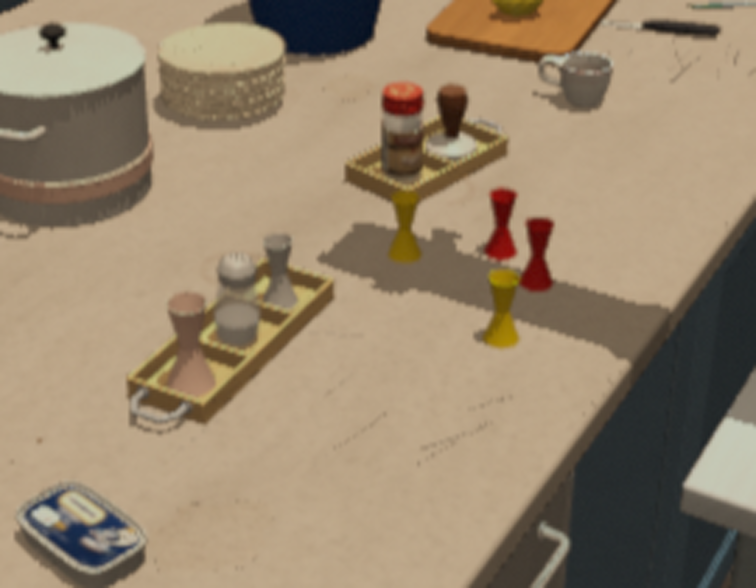

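View pics/w2.png

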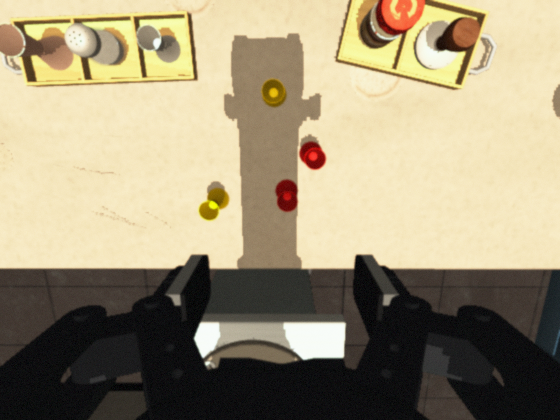

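Both pictures show all five things upright in their named pockets; the wrist view has the shaker at (85,42) and the jar at (400,15). Tin, cup and look-alikes have not moved visibly. The script below checks offsets and heights numerically, and hands in only if they pass.

Run:
```python
from h import *
f=np.load('w2.npz');K,R,t=f['K'],f['R'],f['t'];d=f['d'].astype(float);v,u=np.mgrid[:420,:560]
q=((np.stack([(u-K[0,2])/K[0,0],(v-K[1,2])/K[1,1],np.ones(u.shape)],-1)*d[...,None]-t)@R)[(d>0)&(v<255)]
H=dict(small=.067,large=.084,shaker=.09,tamper=.082,jar=.106);ok=True
for k in J:
    m=(np.hypot(*(q[:,:2]-target(k)).T)<.04)&(q[:,2]>H[k]-.007)&(q[:,2]<.14);c,uu=CAD[J[k][1]]
    (x,y),r=cv2.minEnclosingCircle(q[m][:,:2].astype(np.float32));e=np.array([x,y])-target(k)
    ox,oy=e@[uu[1],-uu[0]],e@uu;zt=np.percentile(q[m][:,2],95)-H[k];print(k,np.round([ox,oy,zt,r],4));ok&=max(abs(ox),abs(oy))<.012 and zt<.01
print(ok)
if ok: print(job.job_done())
```

```text
small [ 0.0005 -0.      0.0058  0.0143]
large [ 0.0001 -0.0008  0.0052  0.018 ]
shaker [-0.0017 -0.0013  0.0041  0.0169]
tamper [-0.0013  0.0013  0.0039  0.0173]
jar [-0.0011 -0.0002  0.0063  0.0226]
True
the job is handed in; nothing more can be done
None
```

Both kits are made up and the job is handed in: all five things measured within 2 mm of their pocket centres and at pocket-floor height, with the tin and cup not touched; the hand-in returned no verdict.

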